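# Index the printing table and gauge the next cover

### The job

Turn the dial of the rotary printing table by one station, clockwise seen from above, until it clicks in and the next printed cover has come out from under the drying hood to the measuring station at the pointer. Then take the thickness gauge out of its holder, stand it upright with its tip inside the printed ring on that cover and press lightly, so that its spring tip goes about half-way in. Finish while still holding the gauge pressed there, and leave everything else on the bench where it is.

Things in the scene. Friction and masses are not known exactly. Their poses are not given: they have to be found in the camera images.
- rotary: Rotary printing table, fixed; place and yaw differ. Origin: axis of its dial at bench level; +x points from the open front to the drying hood. Grey base 370 mm across; on it an aluminium dial, 330 mm, top face 66 mm high, with six round nests 105 mm from the axis, at 30, 90, 150.. degrees (counterclockwise from +x) when in a detent. Heights are above the bench; cover tops lie at 82 mm.
- hood_edge (a point): Middle of the front edge of the drying hood, at the height of its roof top (136 mm), above a point 17 mm in front of the dial axis; axes as the rotary. The hood is a box with clear roof and blue sides, from here 207 mm back (+x) and 183 mm to either side, open to the front. Nothing under it can be reached from above.
- dial (a joint): Angle of the dial, rad: about 0 at the start, growing clockwise seen from above; one station is 1.047. Detents (spring ball between two pins) at every multiple of 1.047: 8 to 10 N at a peg to leave one, and again over the last 7 degrees to enter the next; within about 3 degrees of a detent it pulls itself in and centres. In between it turns easily and stays.
- front_peg (a point): Black upright hand peg on the dial rim, in the middle of the open front at the start: 12 mm thick, ball top 15 mm, from 66 to 117 mm high, 150 mm from the axis. This point: on its axis, 94 mm high, going round with the dial. Five more stand every 60 degrees. One station takes it from 180 to 120 degrees in the rotary frame, to the robot's left. Can be pinched from above or pushed.
- measure_station (a point): Measuring station: fixed point, 82 mm high, 105 mm from the axis at 210 degrees (front right), where the centre of the cover's top lies after indexing. Marked by a small pointer bracket just outside the rim, reaching 21 mm beyond it and 77 mm high. Axes as the rotary.
- unload_station (a point): Unloading station, likewise at 150 degrees (front left). Its nest is empty at the start; the cover measured before goes there by the indexing.
- cover_next: The next cover: white steel disc, 60 mm diameter and 10 mm thick, loose in its nest (0.8 mm play) and carried along by it, at the start at 270 degrees under the right end of the hood. Origin: centre of its underside. Its turn in the nest differs.
- next_center (a point): Centre of the top face of the next cover.
- mark (a point): Centre of the printed black ring (18 mm inside, 21 mm outside, with a dot) on the top face of the next cover, 13 mm off the cover's centre; z up. All covers look alike.
- done_center (a point): Centre of the top face of the cover already measured (same kind), which stands in the measuring station at the start.
- gauge: Thickness gauge, about 150 g, standing in its holder tip down. Origin: on its axis at the end of the spring tip when fully out; z up along the gauge. See gauge_center for its shape.
- gauge_center (a point): Centre of the gauge's grip part: upright grey box 34 (its x) x 24 (its y, screen on -y) x 76 mm, on the gauge's axis, 68 mm above the end of the spring tip when that is fully out. Below it: nose 14 mm thick, 18 mm long, then 12 mm of tip. In the holder the box stands on the holder's top, 45 mm high; the 30 mm below are in the hole: lift straight up by 40 mm.
- gauge_tip (a point): End of the spring tip: flat, 8 mm diameter, on the gauge's axis.
- gauge_probe (a joint): How far the spring tip is pushed in, m: 0 fully out, 0.008 fully in. Spring: 0.9 N to start moving, then 0.45 N per mm, 4.5 N fully in.
- holder: Holder of the gauge: black block 66 mm (x) by 104 mm (y) by 45 mm high on a thin foot, fixed to the bench, place and yaw differ. Origin: centre of its underside. The gauge's hole (16 mm) is at y = -20 mm; at y = +30 mm a flat steel zero disc lies on it.
- reject_cover: A rejected cover, same kind, lying on the bench at the near right. Leave alone.
- ink_tin: Steel ink tin, 86 mm diameter, 70 mm high, on the bench at the far right. Leave alone.
- solvent: White bottle, 68 mm diameter, 170 mm high, on the bench at the right. Leave alone.
- ink_knife: Ink spatula, 200 mm long, lying on the bench at the near left. Leave alone.
- print_pad: Brown silicone printing pad, a dome on a 70 mm square plate, 66 mm high, on the bench at the left. Leave alone.
- tape: Tape roll, 92 mm diameter, 24 mm high, lying near the robot. Leave alone.
- cliche: Etched steel printing plate, 100 x 200 x 10 mm, lying at the right. Leave alone.
- ink_cup: Aluminium ink cup, 97 mm diameter, 72 mm high, on the bench at the left. Leave alone.

How it is judged:
On the way, in this order (a step that is already met when the one before it is completed fails the run):
1. the dial is turned clockwise by one station and rests in its detent, the next cover at the measuring station (value of joint dial between 1.017 and 1.077 rad and horizontal distance between next_center and measure_station below 0.006 m), for 0.3 s.
2. the gauge is lifted out of its holder in the fingers (value of joint dial between 1.017 and 1.077 rad and z of gauge_tip in the frame of holder above 0.05 m and contact force between the fingers and gauge above 2 N), for 0.2 s.
At the end, for the whole second after the job is handed in: Dial in the next detent (0.03 rad), next cover at the measuring station (6 mm), measured one at the unloading station (8 mm); gauge in the fingers, still, upright within 6 degrees, tip within 5 mm of the ring centre of that cover, pushed in 2 to 6.5 mm of its 8 mm (1.2 to 7 N) (all of step 1 and horizontal distance between done_center and unload_station below 0.008 m and horizontal distance between gauge_tip and mark below 0.005 m and angle between gauge_center's own z axis and vertical below 0.105 rad and value of joint gauge_probe between 0.002 and 0.0065 m and contact force between gauge and cover_next between 1.2 and 7 N and contact force between the fingers and gauge above 2 N and linear speed of gauge below 0.02 m/s); the arm keeps its last pose, push and grip.
It fails at once if the dial is turned the wrong way or on past the next station (value of joint dial below -0.3 rad or value of joint dial above 1.35 rad).
It fails at once if the gauge is pressed hard on the cover (over 12 N) (contact force between gauge and cover_next above 12 N).
It fails at once if something else on the bench is moved by more than 25 mm (distance of any of reject_cover, ink_tin, solvent, ink_knife, print_pad, tape, cliche, ink_cup from where it was at the start of the episode above 0.025 m).
It also fails if it takes over 51 s, if anything falls off the work surface, if the arm or the gripper's body presses on something with over 40 N, if the wrist force passes 120 N, or if a joint passes its speed limit or range.

### The arm

A 6-joint arm with a two-finger parallel gripper is mounted at the origin on the work surface. World frame = base frame: x ahead of the robot, y to its left, z up, the work surface at z = 0. Lengths are in m, angles in rad, forces in N, time in s.
With the tool pointing down it reaches from about 0.35 to 0.975 m from the base axis. Payload 4.9 kg.
Tool frame: the origin (TCP) lies midway between the tips of the shut fingers; the grasp point (between the pads) lies 19 mm behind it (ctrl.hold_point_z is the distance from the TCP to the grasp point, in m); z points along the fingers, y is the direction in which the jaws open and shut (so a half turn about z gives the same grasp; the last joint's range is limited). The gripper opens to 85 mm and grips with 20 to 120 N. Pads are 22 mm wide; open, the fingers measure 114 mm over their backs; the gripper's body (76 mm by 85 mm) begins 54 mm behind the grasp point. The pads swing forward as they close: fully open they stand 13 mm farther back than shut.
Start: joints at [-1.393, 0.053, 1.613, -0, 1.476, -0.119], TCP at [0.183, -0.598, 0.231] pointing down, gripper open.
Joint ranges: [-3.01, 3.01], [-1.01, 2.22], [0.06, 2.58], [-1.02, 4.17], [0.09, 2.62], [-3.14, 3.14]. Speed limits (rad/s): [2.57, 2.57, 3.14, 3.14, 3.14, 3.14].

### API

Orientations are given as a 3x3 rotation matrix whose columns are the frame's x, y, z axes.
In Python, from plant import monitor, grab_frame, ctrl, spotter gives the robot as it stands.
- The arm moves only by the shell command python3 -m inch 'ROWS' [FORCE]. ROWS is text: rows parted by semicolons, each of 7 numbers parted by spaces: the shift along the tool's x, y, z in cm, then the turn, a rotation vector about the tool's x, y, z in rad, then the opening, from 0 (shut) to 1 (fully open). A call has 1 to 20 rows; each row is the pose to reach, as a shift and turn from the pose measured when the call began, along the tool's axes at that moment; what a row does not reach only later rows make up. A row lasts 1/10 s, in which the tool goes at most 50 mm and 8.59 degrees, less where a joint would pass 70% of its speed; a pose out of reach is approached as far as the arm can. A call with a gripper value outside its range is refused whole. The fingers move at their own pace and stop on an object; FORCE is the grip in N (left out, the last holds). Time passes only in rows, so rows that repeat a pose let the fingers close. It gives the time, the measured TCP pose, the force and the opening at its end, in the units of the state.
- monitor.observe(): the state, without advancing time (a new reading comes with each control period).
- grab_frame(name): name is "scene" or "top" or "wrist"; returns a dict with "frame" (384x512x3 uint8, red, green, blue), "depth" (384x512 float32, m along the optical axis (not along the pixel's ray), 0 where there is no reading), "K" (3x3 intrinsics, pixels), "cam_to_world" (4x4, takes a point from camera to world coordinates); the wrist camera has in their place "T_tool_cam" (4x4, takes a point from camera to tool coordinates, whose origin is the TCP and whose axes are the flange's). Camera axes: x right, y down, z forward; pixel columns grow to the right and rows downward; lengths in m; the calibration is good to about 2 mm. A picture is of the moment at which its call begins: read the wrist's pose just before it.
- ctrl.sign_off(): hands the job in, once; it reports no verdict.
Trained networks look in the newest picture that a camera, given by its name, has taken for a name from the list of things; names that differ only in an ending like _2 or _b are one class to them, and where a whole thing is asked for, a point or a joint stands for the part that bears it (a point fixed in the world has none). Each returns a list of dicts, best first, with "conf" (0 to 1); they miss things now and then, are a little off and sometimes report something else, mostly with a low value. They report only what shows in the picture. A call takes as long as a camera call.
- spotter.find_in(camera, target): "rect" ([left, top, right, bottom] as shares, 0 to 1, of the picture: columns of its width, rows of its height, round what is visible of it).
- spotter.outline_of(camera, target): "pixels" (384x512 bool, what is visible of it) and "rect" ([left, top, right, bottom] as shares, 0 to 1, of the picture: columns of its width, rows of its height, round what is visible of it).
- spotter.place_of(camera, target): "position" ([row, column] as shares, 0 to 1, of the picture: columns of its width, rows of its height: a listed point, or the origin of a listed thing).
The state is a dict: "time_s": time; "q": joint angles; "qvel": joint speeds; "joint_torque": joint torques, N m; "ee_pos": TCP position; "orientation": TCP orientation; "force": force on the tool from outside, world axes, zero at the start; "moment": the same for the moment, N m; "width": opening from 0.0 (shut) to 1.0 (fully open).
Only numpy, scipy, OpenCV 4.12 (cv2) and the standard library are available. Lean on these libraries where they do the work, as an engineer would, in place of code of your own. Each camera call takes 0.05 s, during which the arm holds its last target.

## Working session

There is one attempt and no reset: what is moved stays moved. The work goes in short steps, Python scripts to look and compute and a shell command to move; the robot and the scene stay as the last step left them, time stands still between calls to the robot, and variables do not carry over. Pictures are saved under pics/ and viewed, and the job is handed in when it is done.

```bash
ls; mkdir -p pics
python3 - <<'E'
from plant import monitor, grab_frame, ctrl, spotter
import cv2
s=monitor.observe();print(s)
for n in ("scene","top","wrist"):
    f=grab_frame(n);cv2.imwrite(f"pics/{n}0.png",f["frame"][:,:,::-1])
    print(n,f["K"],f.get("cam_to_world",f.get("T_tool_cam")))
print(ctrl.hold_point_z)
E
```

```text
pics
{'time_s': 0.0, 'q': array([-1.39300503e+00,  5.33325099e-02,  1.61433052e+00, -1.60764711e-05,
        1.47601983e+00, -1.19005387e-01]), 'qvel': array([ 1.69901156e-03,  2.36479699e-04, -7.92324925e-04,  5.10976800e-04,
       -2.59628585e-05, -2.04014658e-03]), 'joint_torque': array([ 1.92758698e-04, -3.93679798e+01, -3.70175385e+01, -8.03267562e-05,
        7.18904877e-03, -8.87378320e-06]), 'ee_pos': array([ 0.18266459, -0.59703709,  0.23005632]), 'orientation': array([[ 9.56277825e-01,  2.92459524e-01, -3.85418574e-04],
       [ 2.92459686e-01, -9.56275646e-01,  2.05443151e-03],
       [ 2.32271665e-04, -2.07732669e-03, -9.99997815e-01]]), 'force': array([-0.15553904, -0.20750044, -0.11896866]), 'moment': array([-0.0083738 , -0.04964244,  0.08026546]), 'width': 1.000952260723303}
scene [[363.26484245   0.         256.48818835]
 [  0.         363.26484245 188.89775039]
 [  0.           0.           1.        ]] [[ 0.74317893  0.52306857 -0.41723416  0.98221975]
 [ 0.66908384 -0.57776453  0.46745583 -0.53784726]
 [ 0.00344835 -0.62656796 -0.77935916  1.02485686]
 [ 0.          0.          0.          1.        ]]
top [[384.39018539   0.         255.46544772]
 [  0.         384.39018539 194.07206854]
 [  0.           0.           1.        ]] [[ 0.02780006 -0.99603372  0.08452209  0.37226016]
 [-0.99959939 -0.0281495  -0.00294512  0.01981379]
 [ 0.0053127  -0.08440635 -0.99641725  1.34073448]
 [ 0.          0.          0.          1.        ]]
wrist [[271.46872067   0.         257.99899848]
 [  0.         271.46872067 191.60567309]
 [  0.           0.           1.        ]] [[-6.96095549e-04 -9.65125016e-01 -2.61788499e-01  6.55865504e-02]
 [ 9.99999521e-01 -4.91802523e-04 -8.45890091e-04 -5.86806693e-04]
 [ 6.87641443e-04 -2.61788963e-01  9.65124897e-01 -1.42993340e-01]
 [ 0.00000000e+00  0.00000000e+00  0.00000000e+00  1.00000000e+00]]
0.0187
```

View pics/top0.png

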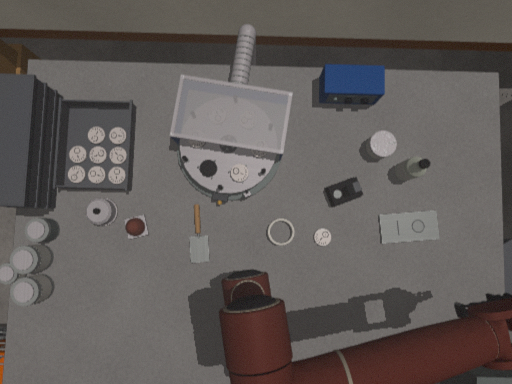

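View pics/scene0.png

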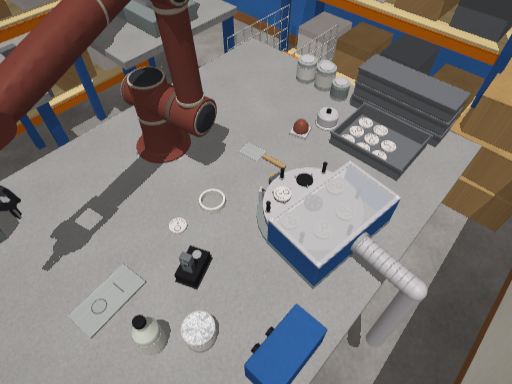

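```bash
cat > h.py <<'E'
from plant import monitor, grab_frame, ctrl, spotter
import numpy as np, cv2
def T_of(f,s=None):
    if "cam_to_world" in f: return f["cam_to_world"]
    T=np.eye(4);T[:3,:3]=s["orientation"];T[:3,3]=s["ee_pos"]
    return T@f["T_tool_cam"]
def ray(f,T,u,v,z):
    d=T[:3,:3]@np.array([(u-f["K"][0,2])/f["K"][0,0],(v-f["K"][1,2])/f["K"][1,1],1]);o=T[:3,3]
    return o+d*(z-o[2])/d[2]
def proj(f,T,p):
    c=np.linalg.inv(T)@np.append(p,1);return (f["K"]@(c[:3]/c[2]))[:2]
def cloud(f,T):
    d=f["depth"];v,u=np.mgrid[:384,:512]
    P=np.stack([(u-f["K"][0,2])/f["K"][0,0]*d,(v-f["K"][1,2])/f["K"][1,1]*d,d],-1)
    return P@T[:3,:3].T+T[:3,3]
E
python3 - <<'E'
from h import *
zs=dict(front_peg=.094,hood_edge=.136,measure_station=.082,unload_station=.082,next_center=.082,mark=.082,done_center=.082,gauge_center=.113,gauge_tip=.015,holder=0,rotary=0,gauge=.015)
for n in("top","scene"):
    f=grab_frame(n);T=T_of(f)
    for k,z in zs.items():
        for r in spotter.place_of(n,k)[:3]:
            v,u=r["position"];v*=384;u*=512
            print(n,k,round(r["conf"],2),(round(u),round(v)),ray(f,T,u,v,z).round(4))
E
```

```text
top front_peg 0.78 (220, 189) [0.4923 0.1327 0.094 ]
top front_peg 0.29 (261, 144) [0.6439 0.0014 0.094 ]
top hood_edge 0.79 (232, 147) [0.623  0.0957 0.136 ]
top measure_station 0.87 (240, 171) [0.5553 0.0702 0.082 ]
top measure_station 0.45 (323, 238) [ 0.3433 -0.2069  0.082 ]
top measure_station 0.25 (137, 225) [0.3683 0.4006 0.082 ]
top unload_station 0.7 (210, 171) [0.5508 0.1688 0.082 ]
top next_center 0.64 (259, 148) [0.6325 0.0089 0.082 ]
top mark 0.64 (259, 145) [0.644  0.0085 0.082 ]
top done_center 0.77 (239, 171) [0.5536 0.0726 0.082 ]
top gauge_center 0.64 (356, 187) [ 0.5087 -0.3072  0.113 ]
top gauge_center 0.37 (340, 190) [ 0.4982 -0.2543  0.113 ]
top holder 0.91 (340, 192) [ 0.5034 -0.2799  0.    ]
top rotary 0.89 (228, 148) [0.647  0.1168 0.    ]
top gauge 0.67 (349, 192) [ 0.5017 -0.3068  0.015 ]
scene front_peg 0.76 (282, 171) [0.4969 0.1388 0.094 ]
scene front_peg 0.64 (203, 336) [ 0.6983 -0.4166  0.094 ]
scene hood_edge 0.78 (310, 190) [0.6322 0.1055 0.136 ]
scene measure_station 0.57 (283, 191) [0.5489 0.0785 0.082 ]
scene unload_station 0.91 (306, 178) [0.5725 0.1752 0.082 ]
scene next_center 0.42 (311, 192) [0.6205 0.1388 0.082 ]
scene done_center 0.76 (280, 193) [0.5458 0.0668 0.082 ]
scene gauge_center 0.49 (185, 264) [ 0.5242 -0.3211  0.113 ]
scene gauge_tip 0.41 (260, 155) [0.3396 0.1989 0.015 ]
scene holder 0.66 (195, 268) [ 0.5024 -0.2845  0.    ]
scene rotary 0.66 (313, 215) [0.6537 0.1197 0.    ]
scene gauge 0.77 (188, 275) [ 0.5101 -0.3145  0.015 ]
```

Run:
```python
from h import *
f=grab_frame("top");g=f["frame"][:,:,::-1]
cv2.imwrite("pics/topz.png",cv2.resize(g[100:220,160:310],None,fx=5,fy=5,interpolation=cv2.INTER_CUBIC))
cv2.imwrite("pics/topg.png",cv2.resize(g[160:230,310:400],None,fx=8,fy=8,interpolation=cv2.INTER_CUBIC))
f=grab_frame("scene");g=f["frame"][:,:,::-1]
cv2.imwrite("pics/scz.png",cv2.resize(g[150:300,165:345],None,fx=4,fy=4,interpolation=cv2.INTER_CUBIC))
```

```text
(no output)
```

View pics/topz.png

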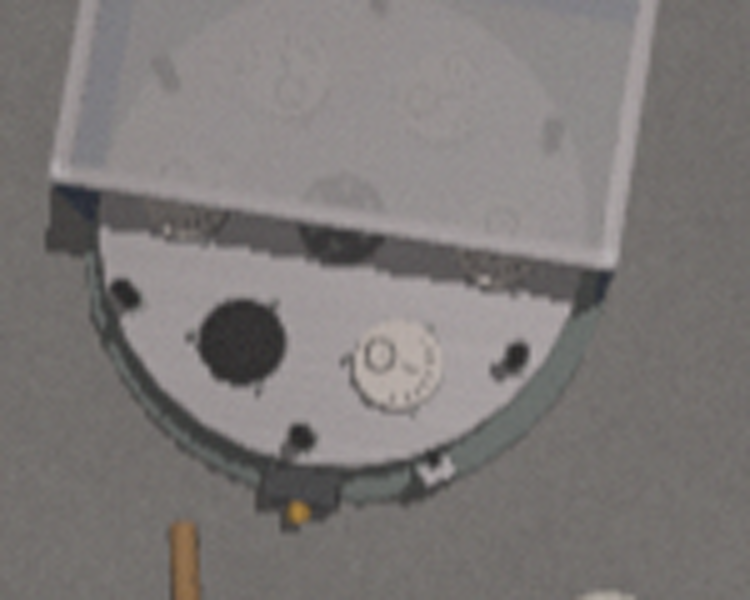

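View pics/topg.png

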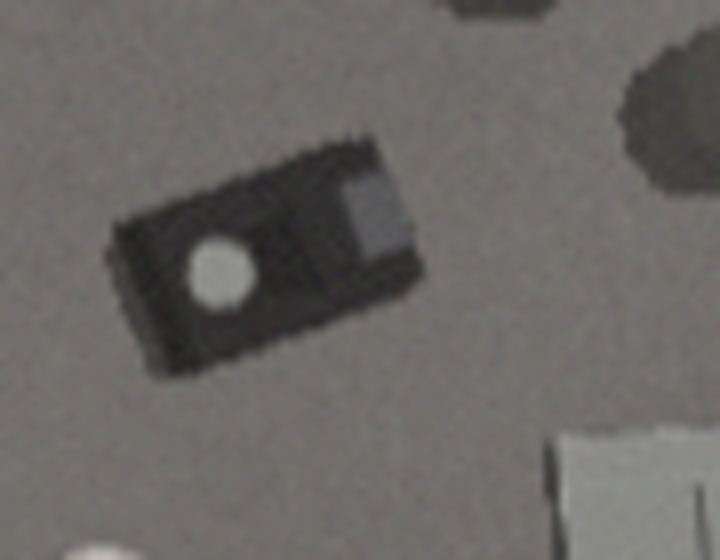

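View pics/scz.png

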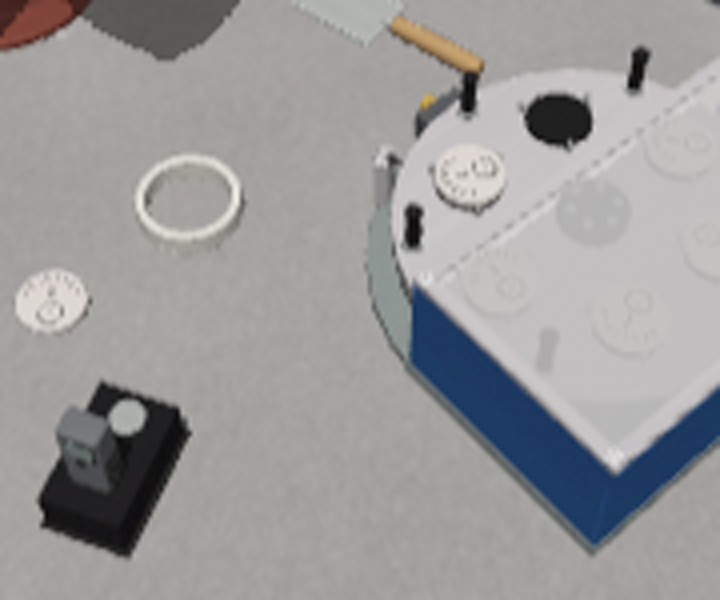

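Run:
```python
from h import *
f=grab_frame("top");T=T_of(f)
P={k:ray(f,T,160+u/5,100+v/5,z) for k,(u,v,z) in dict(pf=(302,434,.113),pr=(518,353,.113),pl=(125,290,.113),cov=(397,365,.082),nest=(242,341,.066),cl=(55,180,.136),cr=(612,265,.136),hub=(342,205,.08)).items()}
for k,p in P.items(): print(k,p.round(4))
from scipy.optimize import least_squares
def mdl(x):
    a=lambda r,d: np.array([x[0]+r*np.cos(x[2]+np.radians(d)),x[1]+r*np.sin(x[2]+np.radians(d))])
    R=np.array([[np.cos(x[2]),-np.sin(x[2])],[np.sin(x[2]),np.cos(x[2])]])
    c=lambda l: x[:2]+R@np.array(l)
    return dict(pf=a(.15,180),pr=a(.15,240),pl=a(.15,120),cov=a(.105,210),nest=a(.105,150),cl=c([-.017,.183]),cr=c([-.017,-.183]))
r=least_squares(lambda x:np.concatenate([v-P[k][:2] for k,v in mdl(x).items()]),[.65,.11,-.1])
print(r.x.round(4),np.degrees(r.x[2]));print({k:(v-P[k][:2]).round(4) for k,v in mdl(r.x).items()})
print({k:v.round(4) for k,v in mdl(r.x).items()})
# holder
Z=cloud(f,T)
m=(Z[...,2]>.1)&(Z[...,2]<.16)
for n in [(340,355,180,196)]:
    pass
u0,u1,v0,v1=345,366,178,198
sub=Z[v0:v1,u0:u1]; mm=sub[...,2]>.12; print("gauge top",sub[mm].mean(0),mm.sum(),cv2.minAreaRect(sub[mm][:,:2].astype(np.float32)*1000))
sub=Z[170:212,320:368]; mm=(sub[...,2]>.035)&(sub[...,2]<.055);print("holder top",cv2.minAreaRect(sub[mm][:,:2].astype(np.float32)*1000),mm.sum())
print("zero disc",ray(f,T,310+223/8,160+273/8,.047))
```

```text
pf [0.4966 0.1293 0.113 ]
pr [ 0.553  -0.0079  0.113 ]
pl [0.5868 0.2468 0.113 ]
cov [0.5473 0.071  0.082 ]
nest [0.5628 0.1758 0.066 ]
cl [0.6523 0.2901 0.136 ]
cr [ 0.6077 -0.0656  0.136 ]
hub [0.6539 0.1111 0.08  ]
[ 0.6454  0.1105 -0.1284] -7.358242944144757
{'pf': array([0.    , 0.0004]), 'pr': array([ 0.0014, -0.0008]), 'pl': array([0.0009, 0.0021]), 'cov': array([ 0.0012, -0.001 ]), 'nest': array([-0.0008, -0.0016]), 'cl': array([-0.0002,  0.0041]), 'cr': array([-0.0026, -0.0032])}
{'pf': array([0.4967, 0.1297]), 'pr': array([ 0.5544, -0.0087]), 'pl': array([0.5877, 0.2489]), 'cov': array([0.5485, 0.0701]), 'nest': array([0.562 , 0.1742]), 'cl': array([0.652 , 0.2942]), 'cr': array([ 0.6051, -0.0688])}
gauge top [ 0.50512501 -0.29916635  0.1451881 ] 53 ((449.63787841796875, -145.58355712890625), (32.154449462890625, 363.7862854003906), 20.020427703857422)
holder top ((500.5290832519531, -287.2812194824219), (65.88371276855469, 105.6053695678711), 22.028684616088867) 477
zero disc [ 0.48969573 -0.26258466  0.047     ]
```

```bash
cat >> h.py <<'E'
from scipy.spatial.transform import Rotation as Ro
def Rdown(yaw_y): # yaw of tool y, deg
    a=np.radians(yaw_y);y=np.array([np.cos(a),np.sin(a),0]);z=np.array([0,0,-1.]);return np.stack([np.cross(y,z),y,z],1)
def rel(p,yaw,s=None):
    s=s or monitor.observe();R=s["orientation"]
    return np.concatenate([R.T@(np.array(p)-s["ee_pos"])*100,Ro.from_matrix(R.T@Rdown(yaw)).as_rotvec()]).round(3)
AX=np.array([.6454,.1105]);YAW=-.1284
def pol(r,d): return AX+r*np.array([np.cos(YAW+np.radians(d)),np.sin(YAW+np.radians(d))])
E
python3 - <<'E'
from h import *
print(rel([*pol(.15,180),.2],52.6), rel([*pol(.15,180),.084],52.6))
E
```

```text
[ 51.285 -60.379   3.127   0.      0.     -2.192] [ 51.285 -60.38   14.727   0.      0.     -2.192]
```

```bash
python3 -m inch '51.28 -60.38 3.1 0 0 -2.192 1;51.28 -60.38 3.1 0 0 -2.192 1;51.28 -60.38 3.1 0 0 -2.192 1;51.28 -60.38 3.1 0 0 -2.192 1;51.28 -60.38 3.1 0 0 -2.192 1;51.28 -60.38 3.1 0 0 -2.192 1;51.28 -60.38 3.1 0 0 -2.192 1;51.28 -60.38 3.1 0 0 -2.192 1;51.28 -60.38 3.1 0 0 -2.192 1;51.28 -60.38 3.1 0 0 -2.192 1;51.28 -60.38 3.1 0 0 -2.192 1;51.28 -60.38 3.1 0 0 -2.192 1;51.28 -60.38 3.1 0 0 -2.192 1;51.28 -60.38 3.1 0 0 -2.192 1;51.28 -60.38 3.1 0 0 -2.192 1;51.28 -60.38 3.1 0 0 -2.192 1;51.28 -60.38 3.1 0 0 -2.192 1;51.28 -60.38 3.1 0 0 -2.192 1;51.28 -60.38 3.1 0 0 -2.192 1;51.28 -60.38 3.1 0 0 -2.192 1' 40
python3 - <<'E'
from h import *
s=monitor.observe();print(s["q"].round(3))
print(rel([*pol(.15,180),.2],52.6), rel([*pol(.15,180),.084],52.6))
s=monitor.observe();f=grab_frame("wrist");cv2.imwrite("pics/w1.png",f["frame"][:,:,::-1])
T=T_of(f,s)
for k in("front_peg","done_center","mark"):
    for r in spotter.place_of("wrist",k)[:2]:
        v,u=r["position"];print(k,r["conf"],u*512,v*384,ray(f,T,u*512,v*384,.094 if k=="front_peg" else .082))
print("pred",proj(f,T,[*pol(.15,180),.117]),proj(f,T,[*pol(.15,180),.094]),proj(f,T,[*pol(.105,210),.082]))
E
```

```text
time_s: 3.6
ee_pos: [0.4964, 0.1286, 0.2005]
orientation: [[-0.793, 0.609, 0.0], [0.609, 0.793, -0.0], [-0.0, 0.0, -1.0]]
force: [0.5, -0.4, 0.6]
width: 0.997
[ 0.108 -0.199  1.904 -0.     1.437 -0.808]
[ 0.05   0.1    0.051  0.     0.    -0.002] [ 5.5000e-02  9.9000e-02  1.1651e+01  0.0000e+00  0.0000e+00 -2.0000e-03]
front_peg 0.85 259.4816 191.3856 [0.49755651 0.12943927 0.094     ]
done_center 0.57 245.2992 258.3936 [0.54986583 0.07033203 0.082     ]
mark 0.64 337.3056 211.584 [0.56543076 0.17740042 0.082     ]
mark 0.2 248.9856 258.5088 [0.55237777 0.07337245 0.082     ]
pred [259.24289656 197.30740602] [259.1156786  190.47849043] [244.31574618 257.60860181]
```

View pics/w1.png

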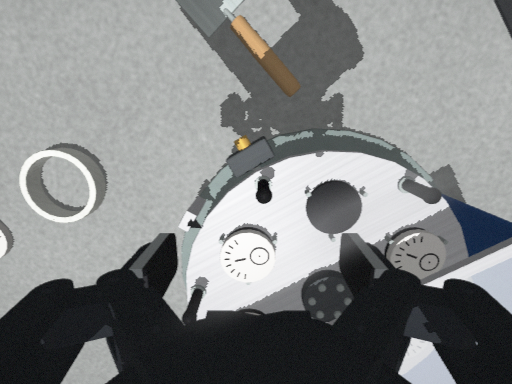

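```bash
python3 -m inch '0.05 0.3 3 0 0 0 0.6;0.05 0.3 6 0 0 0 0.6;0.05 0.3 9 0 0 0 0.6;0.05 0.3 11 0 0 0 0.6;0.05 0.3 11.6 0 0 0 0.6;0.05 0.3 11.6 0 0 0 0.4;0.05 0.3 11.6 0 0 0 0.2;0.05 0.3 11.6 0 0 0 0;0.05 0.3 11.6 0 0 0 0;0.05 0.3 11.6 0 0 0 0;0.05 0.3 11.6 0 0 0 0;0.05 0.3 11.6 0 0 0 0' 40
python3 - <<'E'
from h import *
s=monitor.observe();f=grab_frame("wrist");cv2.imwrite("pics/w2.png",f["frame"][:,:,::-1])
p=s["ee_pos"];d=p[:2]-AX;print(np.hypot(*d),np.degrees(np.arctan2(d[1],d[0])-YAW)%360)
for a in (175,170,160,150,140,130,120,118,116): print(a,rel([*pol(.15,a),p[2]],52.6))
E
```

```text
time_s: 5.0
ee_pos: [0.4997, 0.132, 0.0865]
orientation: [[-0.794, 0.609, 0.004], [0.609, 0.794, 0.001], [-0.003, 0.003, -1.0]]
force: [2.2, 2.3, 6.6]
width: 0.122
0.14728101900707583 178.9464370010271
175 [ 0.706  0.786  0.     0.003  0.003 -0.001]
170 [ 1.210e+00  1.994e+00  3.000e-03  3.000e-03  3.000e-03 -1.000e-03]
160 [ 1.892e+00  4.518e+00  1.000e-02  3.000e-03  3.000e-03 -1.000e-03]
150 [ 2.125e+00  7.122e+00  1.800e-02  3.000e-03  3.000e-03 -1.000e-03]
140 [ 1.903e+00  9.727e+00  2.800e-02  3.000e-03  3.000e-03 -1.000e-03]
130 [ 1.2320e+00  1.2254e+01  3.9000e-02  3.0000e-03  3.0000e-03 -1.0000e-03]
120 [ 1.3200e-01  1.4626e+01  5.0000e-02  3.0000e-03  3.0000e-03 -1.0000e-03]
118 [-1.3700e-01  1.5076e+01  5.3000e-02  3.0000e-03  3.0000e-03 -1.0000e-03]
116 [-4.2100e-01  1.5515e+01  5.5000e-02  3.0000e-03  3.0000e-03 -1.0000e-03]
```

View pics/w2.png

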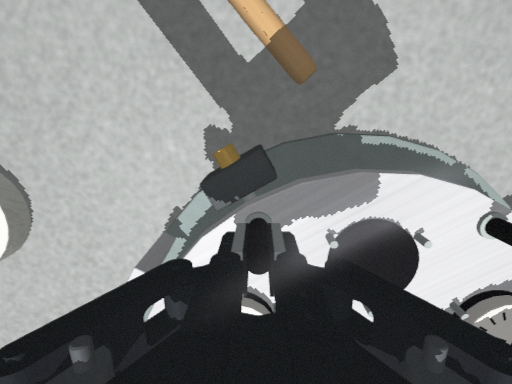

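```bash
python3 -m inch '0.61 1.15 0 0 0 0 0;1.11 2.36 0 0 0 0 0;1.52 3.61 0 0 0 0 0;1.79 4.88 0 0 0 0 0;1.97 6.18 0 0 0 0 0;2.03 7.49 0 0 0 0 0;1.97 8.8 0 0 0 0 0;1.81 10.1 0 0 0 0 0;1.52 11.37 0 0 0 0 0;1.13 12.62 0 0 0 0 0;0.62 13.83 0 0 0 0 0;0.02 15 0 0 0 0 0;0.02 15 0 0 0 0 0;0.02 15 0 0 0 0 0;0.02 15 0 0 0 0 0' 40
python3 - <<'E'
from h import *
for n in("top","scene"):
    f=grab_frame(n);g=f["frame"][:,:,::-1]
    cv2.imwrite(f"pics/{n}3.png",cv2.resize(g[90:230,160:345],None,fx=4,fy=4,interpolation=cv2.INTER_CUBIC))
s=monitor.observe();p=s["ee_pos"];d=p[:2]-AX;print(np.hypot(*d),np.degrees(np.arctan2(d[1],d[0])-YAW)%360)
E
```

```text
time_s: 6.55
ee_pos: [0.589, 0.2529, 0.0864]
orientation: [[-0.794, 0.608, 0.0], [0.608, 0.794, 0.003], [0.002, 0.003, -1.0]]
force: [-2.4, 6.7, 1.4]
width: 0.125
0.15314484466957154 118.95424378641668
```

View pics/top3.png

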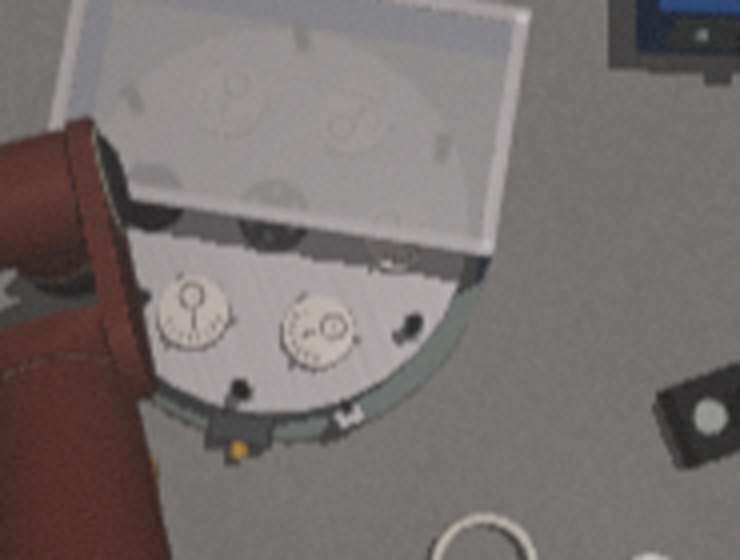

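View pics/scene3.png

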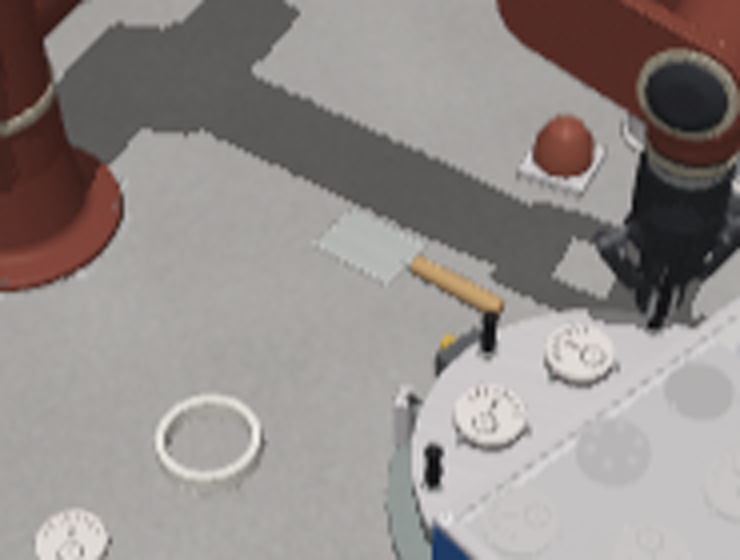

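```bash
python3 -m inch '0 0 0 0 0 0 0.3;0 0 0 0 0 0 0.5;0 0 0 0 0 0 0.5;0 0 0 0 0 0 0.5;0 0 -3 0 0 0 0.5;0 0 -7 0 0 0 0.5;0 0 -11 0 0 0 0.5;0 0 -13 0 0 0 0.5;0 0 -13 0 0 0 0.5'
python3 - <<'E'
from h import *
f=grab_frame("top");T=T_of(f);g=f["frame"][:,:,::-1]
cv2.imwrite("pics/top4.png",cv2.resize(g[130:215,175:295],None,fx=6,fy=6,interpolation=cv2.INTER_CUBIC))
print("pred pf,pr,cov",*[proj(f,T,[*pol(r,a),z])for r,a,z in((.15,180,.113),(.15,240,.113),(.105,210,.082))])
for n in("top","scene"):
    if n=="scene": f=grab_frame(n);T=T_of(f)
    for k in("front_peg","next_center","mark","done_center"):
        for r in spotter.place_of(n,k)[:3]:
            v,u=r["position"];v*=384;u*=512
            print(n,k,round(r["conf"],2),(round(u,1),round(v,1)),ray(f,T,u,v,.094 if k=="front_peg" else .082).round(4))
E
```

```text
time_s: 7.55
ee_pos: [0.5914, 0.2529, 0.2218]
orientation: [[-0.794, 0.608, 0.009], [0.608, 0.794, 0.006], [-0.004, 0.01, -1.0]]
force: [0.2, 0.3, -0.2]
width: 0.502
pred pf,pr,cov [220.27917174 186.79694394] [263.86611963 170.18945538] [239.70482393 172.65482394]
top front_peg 0.66 (186.4, 158.2) [0.5896 0.2456 0.094 ]
top front_peg 0.64 (408.8, 227.2) [ 0.3844 -0.4832  0.094 ]
top front_peg 0.41 (241.7, 171.7) [0.5502 0.0631 0.094 ]
top next_center 0.69 (239.8, 170.4) [0.5559 0.0699 0.082 ]
top mark 0.7 (243.6, 171.4) [0.553  0.0573 0.082 ]
top mark 0.32 (354.1, 185.7) [ 0.5159 -0.3082  0.082 ]
top done_center 0.64 (209.4, 167.4) [0.5632 0.1707 0.082 ]
top done_center 0.55 (104.6, 212.4) [0.4051 0.507  0.082 ]
scene front_peg 0.71 (323.3, 166.1) [0.5877 0.2511 0.094 ]
scene next_center 0.61 (284.6, 191.8) [0.5548 0.081  0.082 ]
scene mark 0.76 (280.2, 198.8) [0.5625 0.0488 0.082 ]
scene mark 0.5 (322.6, 168.7) [0.588  0.2497 0.082 ]
scene done_center 0.72 (302.7, 177.7) [0.5617 0.1701 0.082 ]
scene done_center 0.58 (281.1, 192.4) [0.5476 0.0713 0.082 ]
```

View pics/top4.png

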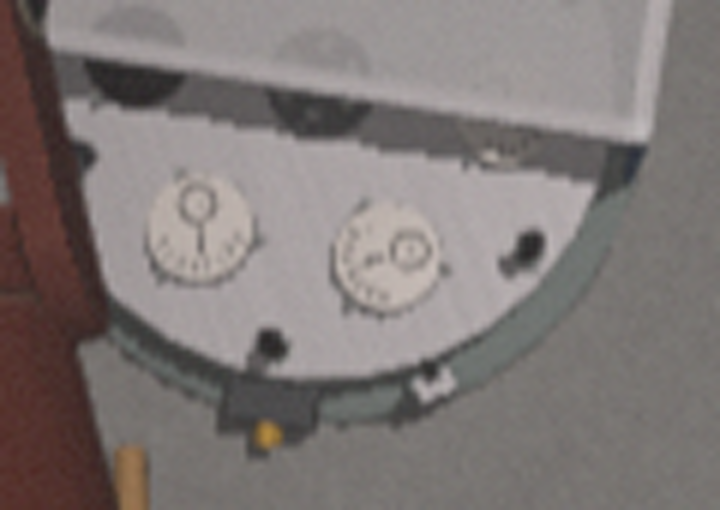

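Run:
```python
from h import *
f=grab_frame("top");T=T_of(f);print(ray(f,T,175+410/6,130+250/6,.082),ray(f,T,175+386/6,130+258/6,.082))
print(rel([.553,.060,.2],-8))
```

```text
[0.55212407 0.05820419 0.082     ] [0.54731002 0.0712655  0.082     ]
[-8.8630e+00 -1.7449e+01  1.5120e+00  1.0000e-03 -3.0000e-03  1.0570e+00]
```

```bash
python3 -m inch '-8.86 -17.45 1.5 0 0 1.057 0.8;-8.86 -17.45 1.5 0 0 1.057 0.8;-8.86 -17.45 1.5 0 0 1.057 0.8;-8.86 -17.45 1.5 0 0 1.057 0.8;-8.86 -17.45 1.5 0 0 1.057 0.8;-8.86 -17.45 1.5 0 0 1.057 0.8;-8.86 -17.45 1.5 0 0 1.057 0.8;-8.86 -17.45 1.5 0 0 1.057 0.8;-8.86 -17.45 1.5 0 0 1.057 0.8;-8.86 -17.45 1.5 0 0 1.057 0.8;-8.86 -17.45 1.5 0 0 1.057 0.8'
python3 - <<'E'
from h import *
s=monitor.observe();f=grab_frame("wrist");cv2.imwrite("pics/w5.png",f["frame"][:,:,::-1]);T=T_of(f,s)
print("pred mark",proj(f,T,[.5521,.0582,.082]),proj(f,T,[*pol(.105,210),.082]),s["orientation"].round(3).tolist())
for k in("mark","next_center","done_center"):
    for r in spotter.place_of("wrist",k)[:2]:
        v,u=r["position"];print(k,r["conf"],u*512,v*384,ray(f,T,u*512,v*384,.082))
E
```

```text
time_s: 9.2
ee_pos: [0.553, 0.0602, 0.2001]
orientation: [[0.138, 0.99, -0.001], [0.99, -0.138, 0.003], [0.003, -0.001, -1.0]]
force: [-0.7, 0.2, -0.1]
width: 0.803
pred mark [258.43600803 189.90786164] [253.13840338 178.8312819 ] [[0.138, 0.99, -0.001], [0.99, -0.138, 0.003], [0.003, -0.001, -1.0]]
mark 0.68 255.7952 178.4832 [0.55113166 0.07006081 0.082     ]
next_center 0.96 257.0752 175.9872 [0.55272752 0.07236507 0.082     ]
done_center 0.69 254.4128 61.5168 [0.56476767 0.17474341 0.082     ]
```

View pics/w5.png

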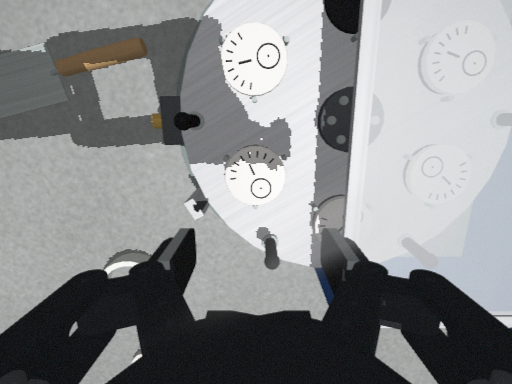

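```bash
cat >> h.py <<'E'
def ring(f,u,v,r=22,name=None,k=6):
    # darkest-ring centre: find ellipse contours near guess
    g=cv2.cvtColor(f["frame"],cv2.COLOR_RGB2GRAY);u0,v0=int(u-r),int(v-r)
    c=cv2.resize(g[v0:v0+2*r,u0:u0+2*r],None,fx=k,fy=k,interpolation=cv2.INTER_CUBIC)
    if name: cv2.imwrite(name,c)
    b=cv2.adaptiveThreshold(c,255,cv2.ADAPTIVE_THRESH_MEAN_C,cv2.THRESH_BINARY_INV,61,12)
    out=[]
    for ct in cv2.findContours(b,cv2.RETR_LIST,cv2.CHAIN_APPROX_NONE)[0]:
        if len(ct)<30: continue
        (x,y),(a,bb),_=cv2.fitEllipse(ct)
        out.append((u0+(x+.5)/k-.5,v0+(y+.5)/k-.5,a/k,bb/k))
    return out
E
python3 - <<'E'
from h import *
s=monitor.observe();f=grab_frame("wrist");T=T_of(f,s)
for e in ring(f,261,186,28,"pics/r5.png"):print(np.round(e,2),ray(f,T,e[0],e[1],.082).round(4))
print("cam dist",T[2,3]-.082, "px per 19.5mm",.0195*271/.26)
print(rel([.508,-.3058,.2],-68))
E
```

```text
[254.75 206.14   4.33   6.29] [0.5461 0.0418 0.082 ]
[281.7  190.12   0.77   2.68] [0.575  0.0547 0.082 ]
[260.45 187.76   2.46   2.91] [0.5544 0.06   0.082 ]
[283.99 184.65   1.36   2.29] [0.5779 0.0599 0.082 ]
[260.51 187.78  17.05  17.81] [0.5544 0.06   0.082 ]
[260.51 187.67  20.88  21.36] [0.5544 0.0601 0.082 ]
[234.1  178.05   2.09   3.81] [0.5301 0.0734 0.082 ]
[234.03 170.78   2.33   4.11] [0.5312 0.0805 0.082 ]
[251.76 169.94   2.48  15.24] [0.5484 0.079  0.082 ]
[235.9  162.52   6.18   6.76] [0.5343 0.0883 0.082 ]
[284.18 158.53   2.24   5.59] [0.581  0.0856 0.082 ]
[263.6  162.58  11.46  38.72] [0.5609 0.0845 0.082 ]
cam dist 0.2613037775758581 px per 19.5mm 20.325
[-3.6859e+01  6.2800e-01 -1.0000e-01 -3.0000e-03 -2.0000e-03  1.0470e+00]
```

View pics/r5.png

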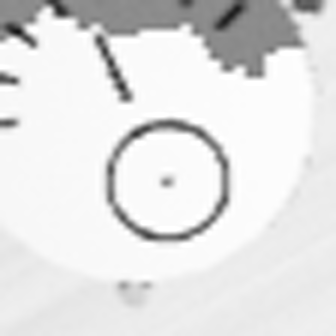

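```bash
python3 -m inch '-36.86 0.63 -0.1 0 0 1.047 0.8;-36.86 0.63 -0.1 0 0 1.047 0.8;-36.86 0.63 -0.1 0 0 1.047 0.8;-36.86 0.63 -0.1 0 0 1.047 0.8;-36.86 0.63 -0.1 0 0 1.047 0.8;-36.86 0.63 -0.1 0 0 1.047 0.8;-36.86 0.63 -0.1 0 0 1.047 0.8;-36.86 0.63 -0.1 0 0 1.047 0.8;-36.86 0.63 -0.1 0 0 1.047 0.8;-36.86 0.63 -0.1 0 0 1.047 0.8;-36.86 0.63 -0.1 0 0 1.047 0.8;-36.86 0.63 -0.1 0 0 1.047 0.8'
python3 - <<'E'
from h import *
s=monitor.observe();f=grab_frame("wrist");cv2.imwrite("pics/w6.png",f["frame"][:,:,::-1]);T=T_of(f,s)
cv2.imwrite("pics/w6d.png",(np.clip((f["depth"]-.1)/.4,0,1)*255).astype(np.uint8))
Z=cloud(f,T);ok=f["depth"]>0
for lo,hi in((.112,.13),(.035,.052)):
    m=ok&(Z[...,2]>lo)&(Z[...,2]<hi)&(np.hypot(Z[...,0]-.505,Z[...,1]+.29)<.08)
    n,l,st,c=cv2.connectedComponentsWithStats(m.astype(np.uint8))
    for i in np.argsort(-st[1:,4])[:3]+1:
        q=Z[l==i]; 
        if len(q)>10: print(lo,st[i],q.mean(0).round(4),cv2.minAreaRect(q[:,:2].astype(np.float32)*1000))
for k in("gauge_center","gauge","holder"):
    for r in spotter.place_of("wrist",k)[:2]:
        v,u=r["position"];print(k,r["conf"],u*512,v*384,ray(f,T,u*512,v*384,dict(gauge_center=.083,gauge=.015,holder=0)[k]))
E
```

```text
time_s: 10.65
ee_pos: [0.5084, -0.3043, 0.2]
orientation: [[0.926, 0.377, -0.001], [0.377, -0.926, 0.003], [0.001, -0.003, -1.0]]
force: [-0.1, 0.9, 0.4]
width: 0.8
0.112 [ 248  175   29   40 1068] [ 0.5119 -0.3049  0.1204] ((510.408935546875, -305.7401428222656), (34.04975891113281, 24.491891860961914), 20.55565643310547)
0.035 [ 195  147   96   59 4307] [ 0.5046 -0.2798  0.0454] ((502.7840270996094, -286.53131103515625), (66.03856658935547, 104.22317504882812), 22.003103256225586)
gauge_center 0.71 264.2944 187.0848 [ 0.51017086 -0.30890364  0.083     ]
gauge 0.73 259.9936 173.10719999999998 [ 0.5091441  -0.30495478  0.015     ]
holder 0.73 246.9888 170.304 [ 0.50349495 -0.2893024   0.        ]
```

View pics/w6.png

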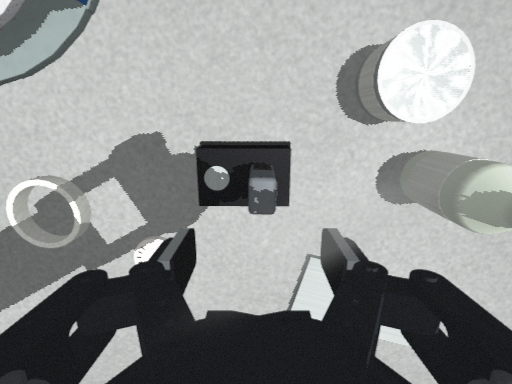

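Run:
```python
from h import *
print(rel([.5103,-.3056,.067],-68))
```

```text
[ 1.5800e-01  1.6400e-01  1.3308e+01 -3.0000e-03 -1.0000e-03  2.0000e-03]
```

```bash
python3 -m inch '0.16 0.16 3 0 0 0 0.8;0.16 0.16 7 0 0 0 0.8;0.16 0.16 10 0 0 0 0.8;0.16 0.16 12 0 0 0 0.8;0.16 0.16 13.2 0 0 0 0.8;0.16 0.16 13.3 0 0 0 0.8;0.16 0.16 13.3 0 0 0 0.5;0.16 0.16 13.3 0 0 0 0.35;0.16 0.16 13.3 0 0 0 0.2;0.16 0.16 13.3 0 0 0 0.2;0.16 0.16 13.3 0 0 0 0.2;0.16 0.16 13.3 0 0 0 0.2;0.16 0.16 13.3 0 0 0 0.2' 40
python3 - <<'E'
from h import *
s=monitor.observe();f=grab_frame("wrist");cv2.imwrite("pics/w7.png",f["frame"][:,:,::-1]);print(s["force"],s["moment"],s["width"])
E
```

```text
time_s: 12.15
ee_pos: [0.5113, -0.3063, 0.0689]
orientation: [[0.927, 0.376, 0.002], [0.376, -0.927, 0.001], [0.002, -0.0, -1.0]]
force: [0.3, -0.5, 6.2]
width: 0.279
[ 0.28028556 -0.45039316  6.17358095] [ 0.03596465  0.03871114 -0.01994025] 0.2793182517171955
```

View pics/w7.png

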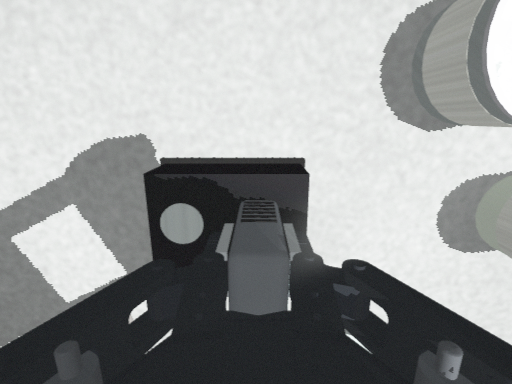

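```bash
python3 -m inch '0 0 -1 0 0 0 0.2;0 0 -3 0 0 0 0.2;0 0 -6 0 0 0 0.2;0 0 -9 0 0 0 0.2;0 0 -12 0 0 0 0.2;0 0 -13.6 0 0 0 0.2;0 0 -13.6 0 0 0 0.2;0 0 -13.6 0 0 0 0.2'
python3 - <<'E'
from h import *
s=monitor.observe();f=grab_frame("wrist");cv2.imwrite("pics/w8.png",f["frame"][:,:,::-1]);print(s["force"],s["moment"],s["width"])
f=grab_frame("scene");cv2.imwrite("pics/s8.png",f["frame"][:,:,::-1])
print(rel([.517,.045,.2],-68))
E
```

```text
time_s: 13.0
ee_pos: [0.5105, -0.3061, 0.2037]
orientation: [[0.927, 0.376, 0.001], [0.376, -0.927, 0.002], [0.001, -0.002, -1.0]]
force: [-0.4, -0.4, -1.9]
width: 0.276
[-0.40365779 -0.37903367 -1.86957939] [0.03881974 0.0223571  0.00222537] 0.27630967860532
[ 1.3842e+01 -3.2227e+01  3.5900e-01 -4.0000e-03 -0.0000e+00  2.0000e-03]
```

View pics/w8.png

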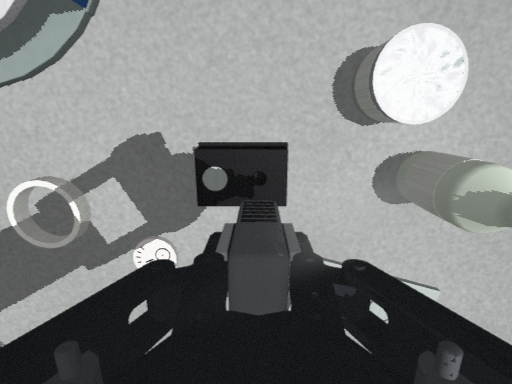

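View pics/s8.png

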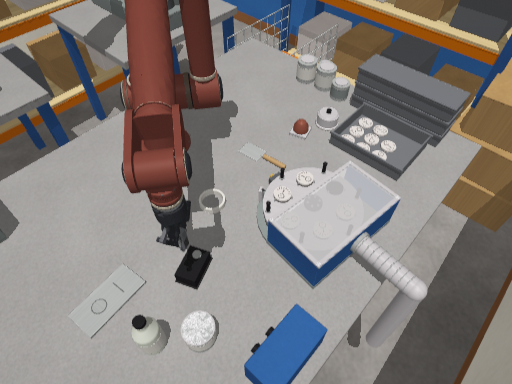

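```bash
python3 -m inch '1.7 -4 0 0 0 0 0.2;3.4 -8 0 0 0 0 0.2;5.2 -12 0 0 0 0 0.2;6.9 -16 0 0 0 0 0.2;8.6 -20 0 0 0 0 0.2;10.3 -24 0 0 0 0 0.2;12 -28 0 0 0 0 0.2;13.2 -31 0 0 0 0 0.2;13.8 -32.2 0.3 0 0 0 0.2;13.8 -32.2 0.3 0 0 0 0.2;13.8 -32.2 0.3 0 0 0 0.2'
python3 - <<'E'
from h import *
s=monitor.observe();f=grab_frame("wrist");cv2.imwrite("pics/w9.png",f["frame"][:,:,::-1]);T=T_of(f,s)
u,v=proj(f,T,[.5544,.06,.082]);print("pred",u,v,s["width"],s["q"].round(2))
for e in ring(f,u,v,26,"pics/r9.png"):
    if 10<e[2]<30 and e[3]<30: print(np.round(e,2),ray(f,T,e[0],e[1],.082).round(4))
E
```

```text
time_s: 14.2
ee_pos: [0.5163, 0.0439, 0.1993]
orientation: [[0.927, 0.376, -0.004], [0.376, -0.927, 0.003], [-0.002, -0.004, -1.0]]
force: [0.1, 0.6, -0.9]
width: 0.277
pred 258.84285287171866 144.19952738351478 0.2766768760889547 [-0.06 -0.18  1.89  0.    1.44  1.12]
[258.83 144.    18.59  18.82] [0.5546 0.0601 0.082 ]
[258.75 143.96  22.43  22.92] [0.5546 0.0602 0.082 ]
```

View pics/w9.png

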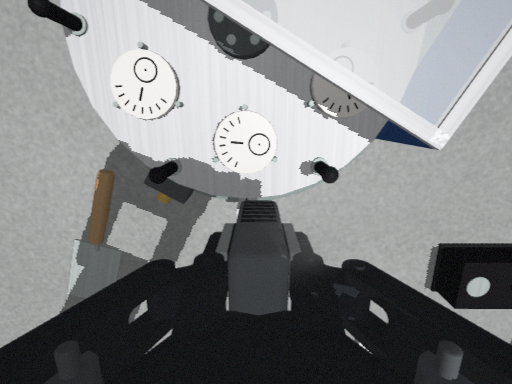

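Run:
```python
from h import *
print(rel([.5551,.0602,.2],-68),rel([.5551,.0602,.141],-68))
```

```text
[ 4.206e+00 -9.800e-02 -3.300e-02 -4.000e-03  2.000e-03  1.000e-03] [ 4.215e+00 -7.300e-02  5.867e+00 -4.000e-03  2.000e-03  1.000e-03]
```

```bash
python3 -m inch '2 -0.05 0 -0.004 0.002 0 0.2;4 -0.1 0 -0.004 0.002 0 0.2;4.2 -0.1 0 -0.004 0.002 0 0.2;4.21 -0.1 2 -0.004 0.002 0 0.2;4.21 -0.08 4 -0.004 0.002 0 0.2;4.21 -0.07 5.3 -0.004 0.002 0 0.2;4.21 -0.07 5.87 -0.004 0.002 0 0.2;4.21 -0.07 5.87 -0.004 0.002 0 0.2;4.21 -0.07 5.87 -0.004 0.002 0 0.2;4.21 -0.07 5.87 -0.004 0.002 0 0.2'
python3 - <<'E'
from h import *
s=monitor.observe();f=grab_frame("wrist");cv2.imwrite("pics/w10.png",f["frame"][:,:,::-1]);T=T_of(f,s)
print(s["force"].round(2),s["moment"].round(3),rel([.5551,.0602,.1319],-68))
f=grab_frame("scene");cv2.imwrite("pics/s10.png",cv2.resize(f["frame"][130:250,210:370,::-1],None,fx=5,fy=5,interpolation=cv2.INTER_CUBIC))
T=T_of(f);print("ring px",proj(f,T,[.5545,.06,.082]))
E
```

```text
time_s: 15.25
ee_pos: [0.5558, 0.0601, 0.1423]
orientation: [[0.927, 0.375, 0.003], [0.375, -0.927, 0.0], [0.002, 0.001, -1.0]]
force: [-0.7, -0.6, -2.2]
width: 0.277
[-0.71 -0.63 -2.24] [ 0.081  0.023 -0.   ] [-6.400e-02 -3.500e-02  1.033e+00  1.000e-03 -2.000e-03  1.000e-03]
ring px [280.51385752 195.48302128]
```

View pics/w10.png

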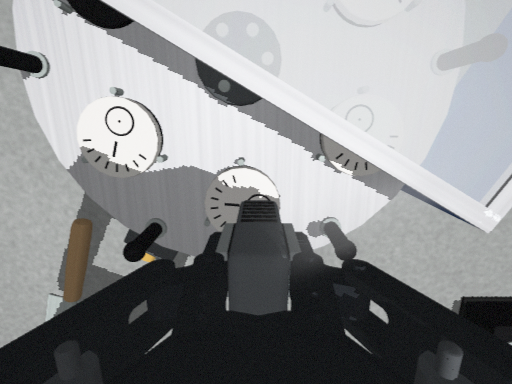

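View pics/s10.png

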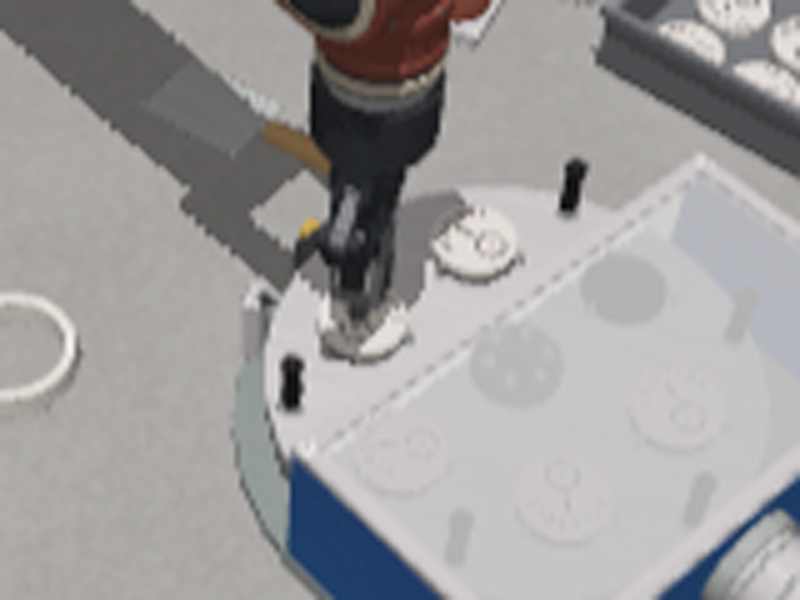

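```bash
python3 -m inch '-0.06 -0.03 0.3 0 -0.002 0 0.2;-0.06 -0.03 0.5 0 -0.002 0 0.2;-0.06 -0.03 0.65 0 -0.002 0 0.2;-0.06 -0.03 0.8 0 -0.002 0 0.2;-0.06 -0.03 0.8 0 -0.002 0 0.2;-0.06 -0.03 0.8 0 -0.002 0 0.2;-0.06 -0.03 0.8 0 -0.002 0 0.2;-0.06 -0.03 0.8 0 -0.002 0 0.2'
```

```text
time_s: 16.15
ee_pos: [0.555, 0.0603, 0.1342]
orientation: [[0.927, 0.375, 0.0], [0.375, -0.927, -0.0], [0.0, 0.0, -1.0]]
force: [-0.8, 1.0, -0.1]
width: 0.276
```

```bash
python3 -m inch '0 0 0.1 0 0 0 0.2;0 0 0.2 0 0 0 0.2;0 0 0.24 0 0 0 0.2;0 0 0.24 0 0 0 0.2;0 0 0.24 0 0 0 0.2;0 0 0.24 0 0 0 0.2;0 0 0.24 0 0 0 0.2'
python3 - <<'E'
from h import *
F=[]
for i in range(6):
    s=monitor.observe();f=grab_frame("wrist");F.append(s["force"][2])
print(np.round(F,2),s["ee_pos"].round(4),np.abs(s["qvel"]).max())
T=T_of(f,s);u,v=proj(f,T,[.5546,.0601,.082]);print("ring pred",u,v)
c=f["frame"][110:250,180:350,::-1];cv2.imwrite("pics/w11.png",cv2.resize(c,None,fx=4,fy=4,interpolation=cv2.INTER_CUBIC))
# expected far arc of the ring
for r in(.009,.0105):print(proj(f,T,np.array([.5546,.0601,.082])+r*s["orientation"][:,0]))
E
```

```text
time_s: 16.85
ee_pos: [0.5551, 0.0603, 0.1318]
orientation: [[0.927, 0.375, 0.0], [0.375, -0.927, -0.0], [0.0, 0.0, -1.0]]
force: [-1.1, 0.6, 0.9]
width: 0.278
[0.94 1.16 1.51 1.19 0.45 1.34] [0.5551 0.0603 0.1318] 0.0011951281293704076
ring pred 259.0309082971245 209.44332987652822
[259.03453016 197.92223232]
[259.03514207 195.97574736]
```

View pics/w11.png

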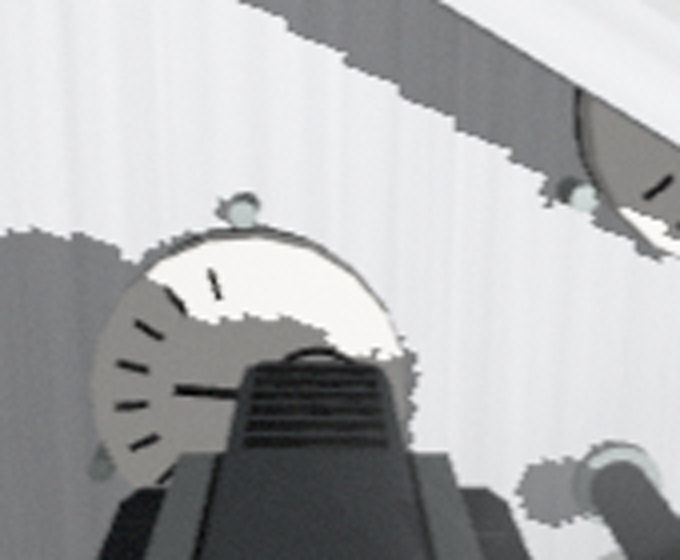

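Run:
```python
from h import *
s=monitor.observe();print(s["time_s"],s["width"],s["force"].round(2))
print(ctrl.sign_off())
```

```text
17.15 0.2772939298072374 [-0.28 -0.06  1.77]
the job is handed in; nothing more can be done
None
```

I turned the dial one station clockwise by its front peg, lifted the gauge out of its holder, and handed the job in at 17.2 s of the 51 s allowed. The gauge was still gripped and pressed upright on the ring; no verdict was reported.

**Dial:** after I let go of the peg, the top camera showed the pegs within about half a pixel of their expected detent positions. The next cover was at the measuring station and the measured one at the unloading station. I did not check the dial separately after pressing.

**Tip position:** two wrist-camera views 60° apart put the ring centre within 0.3 mm of each other, at about (0.5545, 0.060). The top camera put it 3 mm away; I used the wrist value. In the last wrist picture the visible part of the ring was where I expected it. The gauge itself hid the tip, so I could not see it directly.

**Press:** arm height gives about 4.1 mm of tip travel. The rise in force, about 2.8–3.1 N with roughly 0.5 N of noise, gives 4.2–4.9 mm. The tool was vertical and still, and the fingers were holding at 23.6 mm on the 24 mm box.

**Other items:** the arm stayed clear of the other bench items as far as I could see, but I did not measure their positions again.

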